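# Put the mixed-up drive pulleys back with their motors

### The arm

A 6-joint arm with a two-finger parallel gripper is mounted at the origin on the work surface. World frame = base frame: x ahead of the robot, y to its left, z up, the work surface at z = 0. Lengths are in m, angles in degrees, forces in N, time in s.
With the tool pointing down it reaches from about 0.275 to 0.75 m from the base axis. Payload 10.2 kg.
Tool frame: the origin (TCP) lies between the finger pads; the fingertips stand 19 mm ahead of it and the grasp point (between the pads) is the TCP (arm.nose_length is the distance from the TCP to the fingertips, in m); z points along the fingers, y is the line along which they close (so a half turn about z gives the same grasp; the last joint's range is limited). The gripper opens to 88 mm and grips with 3 to 60 N. Pads are 18 mm wide; open, the fingers measure 123 mm over their backs; the gripper's body (75 mm by 187 mm) begins 45 mm behind the grasp point.
Start: joints at [55.955, 17.928, 85.812, -0, 76.261, -12.8], TCP at [0.19, 0.489, 0.227] pointing down, gripper open.
Joint ranges: [-168.41, 168.41], [-55.51, 124.54], [10.69, 146.95], [-70.63, 250.63], [1, 178], [-165.06, 165.06]. Speed limits (degrees/s): [136.94, 136.94, 172.46, 180, 180, 180].

### API

Orientations are given as a 3x3 rotation matrix whose columns are the frame's x, y, z axes.
In Python, from plant import arm, solver, cams, close_job, cut_out, landmark_of, monitor gives the robot as it stands. The module is installed in compiled form; this text tells all that it offers. Calls block until the motion is done:
- arm.move_pose(position, orientation): joint-space move of the TCP to a pose.
- arm.servo_line(position, rate=0.15, ori=None, max_force=None): straight line of the TCP; ori=None keeps the orientation; rate is the mean speed in m/s. With max_force (N) it stops when the force on the tool has changed by that much, and returns True; else False.
- arm.set_joints(angles): joint-space move.
- arm.gripper_to(opening, grip_force=None): finger opening in m; grip_force is the grip in N (None keeps the last); returns when the fingers have stopped.
- arm.dwell(seconds).
- solver.ik(position, orientation): joint angles nearest the present ones, or None.
- cams.capture(name): name is "side" or "top"; returns a dict with "pixels" (400x640x3 uint8, red, green, blue), "intrinsics" (3x3 intrinsics, pixels), "world_from_camera" (4x4, takes a point from camera to world coordinates). Camera axes: x right, y up, looking along -z (the intrinsics and any distortion apply to the point x, -y, -z); pixel columns grow to the right and rows downward; lengths in m; the calibration is good to about 2 mm. A picture is of the moment at which its call begins. There is no depth.
A pose or a line that the arm cannot do raises arm.PlanningError and nothing moves.
- close_job(): hands the job in; it is judged then, once.
Trained networks look in a picture, given as the dict that the camera call returned (one of the last four; its "shot" number tells which), for a name from the list of things; names that differ only in an ending like _2 or _b are one class to them, and where a whole thing is asked for, a point or a joint stands for the part that bears it (a point fixed in the world has none). Each returns a list of dicts, best first, with "conf" (0 to 1); they miss things now and then, are a little off and sometimes report something else, mostly with a low value. They report only what shows in the picture. A call takes as long as a camera call. They do not tell look-alikes from the thing itself.
- cut_out(query, picture): "pixels" (400x640 bool, what is visible of it).
- landmark_of(query, picture): "location" ([x, y, z] in m, in world coordinates, good to about 4 mm: a listed point, or the origin of a listed thing).
Readings, each from a call of its own:
- monitor.read_time_s(): time.
- monitor.read_joints(): joint angles.
- monitor.read_qvel(): joint speeds.
- monitor.read_effort(): joint torques, N m.
- monitor.read_tool_pos(): TCP position.
- monitor.read_eef_rot(): TCP orientation.
- monitor.read_ft_force(): force on the tool from outside, world axes, zero at the start.
- monitor.read_moment(): the same for the moment, N m.
- monitor.read_gripper_width(): finger opening in m.
- monitor.read_finger_force(): force on a finger pad.
Only numpy, scipy, OpenCV 4.12 (cv2) and the standard library are available. Lean on these libraries where they do the work, as an engineer would, in place of code of your own. Each camera call takes 0.05 s, during which the arm holds its last target. There are 200 camera calls.

### The job

The four drive pulleys lie in the wrong motor kit trays: put each one flat into the front pocket of the tray whose motor it belongs to, the V-belt pulleys with the round motors and the toothed pulleys with the square motors, the larger one of each kind with the larger motor. All the pockets are taken, so use the empty rubber mat as a free spot to park one on the way; set every pulley down gently, do not drop it, and do not knock over the oil bottle.

Things in the scene. Friction and masses are not known exactly. Their poses are not given: they have to be found in the camera images.
- tray_large_round: Fixed blue tray, 236 x 119 mm, walls 24 mm high, floor 4 mm thick; front pocket (104 x 104 mm inside), rear bay with a fixed large round grey motor (80 mm dia., 94 mm long), lying, top at z = 84 mm, shaft to the pocket. The large V-belt pulley belongs here. Origin on the bench under the pocket's middle, x from pocket to motor, z up; motor and shaft from x = 56 to 174 mm.
- tray_small_round: Fixed blue tray, 236 x 119 mm, walls 24 mm high, floor 4 mm thick; front pocket (104 x 104 mm inside), rear bay with a fixed small round grey motor (52 mm dia., 80 mm long), lying, top at z = 56 mm, shaft to the pocket. The small V-belt pulley belongs here. Origin on the bench under the pocket's middle, x from pocket to motor, z up; motor and shaft from x = 70 to 174 mm.
- tray_large_square: Fixed blue tray, 236 x 119 mm, walls 24 mm high, floor 4 mm thick; front pocket (104 x 104 mm inside), rear bay with a fixed large square dark motor (86 mm square, 82 mm long), lying, top at z = 90 mm, shaft to the pocket. The large toothed pulley belongs here. Origin on the bench under the pocket's middle, x from pocket to motor, z up; motor and shaft from x = 68 to 174 mm.
- tray_small_square: Fixed blue tray, 236 x 119 mm, walls 24 mm high, floor 4 mm thick; front pocket (104 x 104 mm inside), rear bay with a fixed small square dark motor (56 mm square, 76 mm long), lying, top at z = 60 mm, shaft to the pocket. The small toothed pulley belongs here. Origin on the bench under the pocket's middle, x from pocket to motor, z up; motor and shaft from x = 74 to 174 mm.
- v_pulley_large: Aluminium V-belt pulley, 84 mm across, lying hub up: smooth disc 20 mm thick with a V groove round its edge (web dished 3 mm, six small dark holes in it), round hub 36 mm across rising a further 22 mm, to 42 mm, dark bore on top. 0.33 kg, +-30%. Origin: centre of the underside; z up, the axis.
- v_pulley_small: Aluminium V-belt pulley, 58 mm across, lying hub up: smooth disc 20 mm thick with a V groove round its edge (web dished 3 mm, no holes), round hub 30 mm across rising a further 22 mm, to 42 mm, dark bore on top. 0.17 kg, +-30%. Origin: centre of the underside; z up, the axis.
- toothed_pulley_large: Aluminium toothed-belt pulley, 70 mm across its 24 straight teeth, lying hub up: flat-topped toothed body 28 mm high, 2 mm flange 74 mm across at the bottom, round hub 34 mm across rising a further 20 mm, to 48 mm, dark bore on top. 0.34 kg, +-30%. Origin: centre of the underside; z up, the axis.
- toothed_pulley_small: Aluminium toothed-belt pulley, 46 mm across its 16 straight teeth, lying hub up: flat-topped toothed body 28 mm high, 2 mm flange 50 mm across at the bottom, round hub 26 mm across rising a further 20 mm, to 48 mm, dark bore on top. 0.15 kg, +-30%. Origin: centre of the underside; z up, the axis.
- mat: Free spot: a black rubber bench mat, 120 mm (x) by 130 mm (y), 3 mm thick, fixed and empty at the start, near the robot between the trays' fronts. Origin: centre of its underside on the bench.
- oiler: Bystander: a loose upright white oil bottle, 42 mm in diameter, with a thin black spout, 131 mm high in all, standing on the bench to the left of the mat. Origin: centre of its underside; z up.
Not all that is in view belongs to the job. What is shaped like the toothed_pulley_small but yellow is not meant.

How it is judged (in metres and radians):
At the end, for the whole second after the job is handed in: Each pulley lies flat (tilt under 0.1 rad) on the floor of its own tray's front pocket (centre within 45 mm of the pocket's middle, underside under 4 mm above its floor), at rest (under 0.02 m/s): V-belt with round, toothed with square motor, large with large; the oil bottle stands (horizontal distance between v_pulley_large and tray_large_round below 0.045 m and z of v_pulley_large in the frame of tray_large_round below 0.008 m and angle between each of v_pulley_large, toothed_pulley_small, v_pulley_small, toothed_pulley_large's own z axis and vertical below 0.1 rad and linear speed of each of v_pulley_large, toothed_pulley_small, v_pulley_small, toothed_pulley_large below 0.02 m/s and horizontal distance between toothed_pulley_small and tray_small_square below 0.045 m and z of toothed_pulley_small in the frame of tray_small_square below 0.008 m and horizontal distance between v_pulley_small and tray_small_round below 0.045 m and z of v_pulley_small in the frame of tray_small_round below 0.008 m and horizontal distance between toothed_pulley_large and tray_large_square below 0.045 m and z of toothed_pulley_large in the frame of tray_large_square below 0.008 m and angle between oiler's own z axis and vertical below 0.3 rad); the robot touches nothing.
It fails at once if a pulley is dropped or flung: it moves faster than 0.6 m/s with its underside less than 25 mm above the bench ((height (world z) of v_pulley_large below 0.025 m and linear speed of v_pulley_large above 0.6 m/s) or (height (world z) of toothed_pulley_small below 0.025 m and linear speed of toothed_pulley_small above 0.6 m/s) or (height (world z) of v_pulley_small below 0.025 m and linear speed of v_pulley_small above 0.6 m/s) or (height (world z) of toothed_pulley_large below 0.025 m and linear speed of toothed_pulley_large above 0.6 m/s)).
It fails at once if the oil bottle is knocked over (tilts more than 0.5 rad) (angle between oiler's own z axis and vertical above 0.5 rad).
It also fails if it takes over 104 s, if anything falls off the work surface, if the arm or the gripper's body presses on something with over 40 N, if the wrist force passes 120 N, or if a joint passes its speed limit or range.

## Working session

There is one attempt and no reset: what is moved stays moved. The work goes in short steps, each a Python script; the robot and the scene stay as the last script left them, time stands still between calls to the robot, and variables do not carry over. Pictures are saved under pics/ and viewed, at most 14 in all, crops included, and the job is handed in when it is done.

```bash
mkdir -p pics; python3 - <<'E'
from plant import *
import cv2,numpy as np
for n in ["top","side"]:
    p=cams.capture(n); cv2.imwrite(f"pics/{n}0.png",p["pixels"][:,:,::-1])
    print(n,p["intrinsics"].round(1).tolist(),p["world_from_camera"].round(3).tolist())
    for q in "tray_large_round tray_small_round tray_large_square tray_small_square v_pulley_large v_pulley_small toothed_pulley_large toothed_pulley_small mat oiler".split():
        print(q,[(np.round(d["location"],3).tolist(),round(d["conf"],2)) for d in landmark_of(q,p)])
print(monitor.read_time_s())
E
```

```text
top [[501.3, 0.0, 320.8], [0.0, 501.3, 205.9], [0.0, 0.0, 1.0]] [[0.037, 0.975, -0.218, 0.242], [-0.999, 0.035, -0.013, 0.055], [-0.005, 0.218, 0.976, 1.25], [0.0, 0.0, 0.0, 1.0]]
tray_large_round [([0.48, 0.378, 0.001], 0.71), ([0.62, -0.135, -0.0], 0.63)]
tray_small_round [([0.622, -0.135, -0.002], 0.75)]
tray_large_square [([0.601, 0.114, -0.004], 0.85)]
tray_small_square [([0.476, -0.375, 0.001], 0.62)]
v_pulley_large [([0.604, 0.122, 0.002], 0.67)]
v_pulley_small [([0.483, -0.377, 0.004], 0.91)]
toothed_pulley_large [([0.625, -0.139, -0.0], 0.77)]
toothed_pulley_small [([0.464, 0.523, -0.001], 0.62), ([0.364, 0.371, -0.001], 0.6), ([0.488, 0.383, 0.005], 0.57)]
mat [([0.437, -0.022, -0.002], 0.93), ([0.626, -0.143, 0.002], 0.67)]
oiler [([0.429, 0.177, -0.002], 0.84), ([0.48, -0.374, 0.001], 0.5)]
side [[412.6, 0.0, 320.7], [0.0, 412.6, 192.5], [0.0, 0.0, 1.0]] [[0.872, 0.315, -0.374, 0.027], [-0.489, 0.571, -0.66, -0.752], [0.006, 0.758, 0.652, 0.836], [0.0, 0.0, 0.0, 1.0]]
tray_large_round [([0.479, 0.378, 0.002], 0.61), ([0.622, -0.14, 0.001], 0.36)]
tray_small_round [([0.622, -0.138, -0.001], 0.56)]
tray_large_square [([0.598, 0.115, 0.005], 0.82)]
tray_small_square [([0.482, -0.374, -0.001], 0.83), ([0.486, 0.387, 0.006], 0.25)]
v_pulley_large [([0.603, 0.117, 0.002], 0.61)]
v_pulley_small [([0.482, -0.383, 0.006], 0.97)]
toothed_pulley_large [([0.621, -0.135, -0.001], 0.64), ([0.476, 0.381, 0.003], 0.35)]
toothed_pulley_small [([0.484, 0.387, 0.003], 0.77), ([0.365, 0.365, -0.001], 0.74), ([0.461, 0.524, -0.002], 0.45)]
mat [([0.438, -0.018, 0.002], 0.76), ([0.478, 0.378, 0.0], 0.21)]
oiler [([0.431, 0.185, -0.0], 0.56)]
1.1
```

View pics/top0.png

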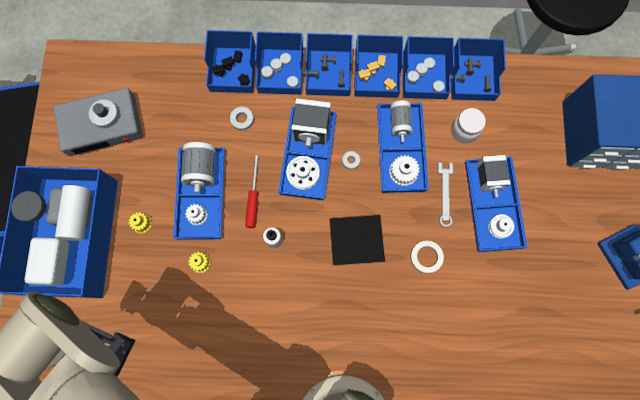

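View pics/side0.png

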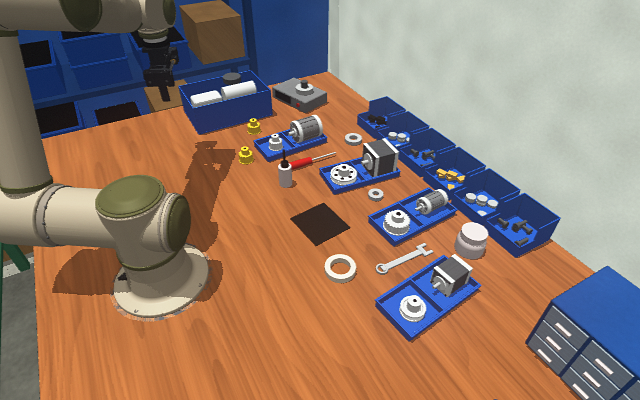

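The trays and pulleys are all identifiable. In the top view:

| Tray | Tray pixel | Pulley now in it |
|---|---|---|
| large_round | (200,190) | small toothed, at (195,214) |
| large_square | (308,150) | large V with six holes, at (303,173) |
| small_round | (403,150) | large toothed, at (404,170) |
| small_square | (496,200) | small V, at (500,226) |

There are three candidates for the small toothed pulley: (195,214) in metal, and (140,222) and (199,262) in yellow. The metal one fits. I'll confirm it in a crop, and measure the tray yaw and the pulleys.

```bash
cat > h.py <<'E'
from plant import *
import cv2,numpy as np
def world(p,uv,z):
    K=p["intrinsics"];T=p["world_from_camera"]
    uv=np.atleast_2d(uv).astype(float)
    d=np.c_[(uv[:,0]-K[0,2])/K[0,0],-(uv[:,1]-K[1,2])/K[1,1],-np.ones(len(uv))]@T[:3,:3].T
    return T[:3,3]+d*((z-T[2,3])/d[:,2])[:,None]
E
python3 - <<'E'
from h import *
p=cams.capture("top"); im=p["pixels"]
cv2.imwrite("pics/crop.png",cv2.resize(im[90:280,120:540,::-1],None,fx=1.9,fy=1.9,interpolation=cv2.INTER_CUBIC))
hsv=cv2.cvtColor(im,cv2.COLOR_RGB2HSV)
blue=(cv2.inRange(hsv,(100,120,40),(125,255,255))>0).astype(np.uint8)
n,l,s,c=cv2.connectedComponentsWithStats(blue)
G={"LR":(.4795,.378),"LS":(.5995,.1145),"SR":(.621,-.1365),"SS":(.479,-.3745)}
for k,g in G.items():
    best=[]
    for i in range(1,n):
        if s[i,4]<300: continue
        v,u=np.nonzero(l==i); w=world(p,np.c_[u,v],.02)[:,:2]
        if np.min(np.hypot(*(w-g).T))<.06:
            r=cv2.minAreaRect((w*1000).astype(np.float32)); b=cv2.boxPoints(r)
            e=max([b[1]-b[0],b[2]-b[1]],key=np.linalg.norm); e=e/np.linalg.norm(e)*np.sign(e[0])
            best.append((s[i,4],np.round(r[1]).tolist(),round(float(np.degrees(np.arctan2(e[1],e[0]))),1),(np.array(r[0])-58.5*e).round().tolist()))
    print(k,best)
# hub/disc silhouettes: bright low-saturation blobs in pockets
m=((hsv[...,1]<70)&(hsv[...,2]>110)).astype(np.uint8)
n,l,s,c=cv2.connectedComponentsWithStats(m)
for i in range(1,n):
    if 150<s[i,4]<3000:
        print(s[i].tolist(),c[i].round(1),world(p,c[i],.025)[0].round(3))
E
```

```text
LR [(np.int32(2642), [236.0, 119.0], 2.4, [483.0, 379.0])]
LS [(np.int32(1925), [118.0, 239.0], -5.7, [599.0, 118.0])]
SR [(np.int32(2658), [240.0, 118.0], 3.5, [623.0, -135.0])]
SS [(np.int32(2950), [236.0, 121.0], 6.6, [482.0, -373.0])]
[535, 0, 105, 58, 2542] [606.6  38.1] [ 1.007 -0.682  0.025]
[261, 53, 30, 24, 297] [275.6  64.5] [0.899 0.207 0.025]
[407, 58, 28, 24, 297] [420.7  69.1] [ 0.898 -0.18   0.025]
[295, 98, 36, 10, 203] [312.8 102.7] [0.792 0.103 0.025]
[383, 100, 29, 42, 560] [400.9 117.1] [ 0.76  -0.128  0.025]
[230, 106, 24, 23, 341] [241.1 117.3] [0.745 0.288 0.025]
[454, 108, 32, 33, 743] [469.7 123.4] [ 0.749 -0.307  0.025]
[291, 124, 36, 10, 195] [308.7 128.6] [0.72  0.111 0.025]
[299, 133, 20, 14, 154] [308.6 137.9] [0.695 0.11  0.025]
[181, 142, 35, 50, 1076] [195.9 163.1] [0.616 0.395 0.025]
[342, 151, 18, 18, 226] [350.7 159.6] [ 0.64  -0.     0.025]
[389, 155, 30, 31, 656] [403.9 170.1] [ 0.616 -0.136  0.025]
[286, 156, 34, 34, 809] [302.6 172.2] [0.602 0.121 0.025]
[438, 162, 15, 65, 539] [445.2 193.3] [ 0.559 -0.24   0.025]
[481, 179, 30, 18, 215] [496.2 185.2] [ 0.585 -0.369  0.025]
[185, 204, 22, 21, 309] [195.6 214.1] [0.484 0.384 0.025]
[488, 214, 26, 24, 465] [500.8 225.9] [ 0.481 -0.376  0.025]
[263, 227, 18, 19, 175] [271.6 236.2] [0.435 0.19  0.025]
[411, 240, 33, 33, 527] [426.8 256.5] [ 0.398 -0.192  0.025]
[303, 375, 81, 25, 1021] [340.9 387.4] [0.087 0.009 0.025]
```

View pics/crop.png

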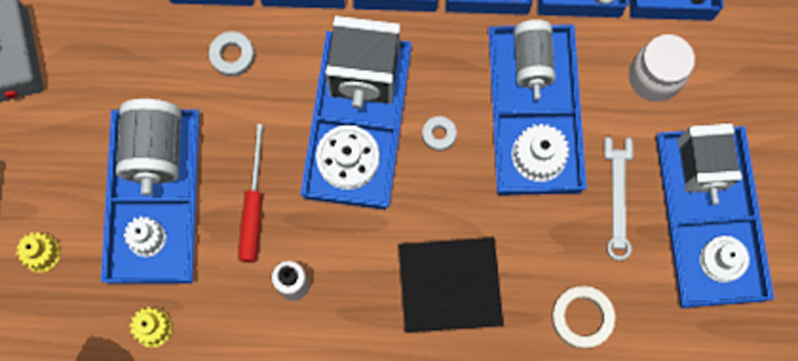

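The crop confirms it: six-hole V pulley at orig (303,173), plain V at (501,226), large toothed at (404,170) and metal small toothed at (195,214). The yellow ones are decoys. Now for the first transfer.

```bash
cat >> h.py <<'E'
TR={"LR":((.481,.3785),2.4,.004),"LS":((.5995,.1155),-5.7,.004),"SR":((.622,-.136),3.5,.004),"SS":((.480,-.374),6.6,.004),"mat":((.437,-.022),0,.003)}
H={"VL":.0405,"VS":.0405,"TL":.0495,"TS":.0495}   # TCP above underside
ZC=.25
def rot(deg):
    a=np.radians(deg)
    Rs=[np.array([[s*np.cos(a),s*np.sin(a),0],[s*np.sin(a),-s*np.cos(a),0],[0,0,-1]]) for s in (1,-1)]
    def cost(R):
        q=solver.ik([.5*np.cos(a),.5*np.sin(a),ZC],R); return 1e9 if q is None else abs(q[5])
    return min(Rs,key=cost)
def pick(name,xy,yaw,base):
    R=rot(yaw); z=base+H[name]
    arm.move_pose([*xy,ZC],R); arm.gripper_to(.06)
    arm.servo_line([*xy,z+.03],rate=.2)
    hit=arm.servo_line([*xy,z],rate=.05,max_force=8)
    arm.gripper_to(.015,grip_force=40)
    w=monitor.read_gripper_width(); zt=monitor.read_tool_pos()[2]
    arm.servo_line([*xy,zt+.03],rate=.06); arm.servo_line([*xy,ZC],rate=.2)
    print(name,"pick hit",hit,"w",round(w,4),"after",round(monitor.read_gripper_width(),4),"z",round(zt,4),"t",monitor.read_time_s())
    return zt-base
def place(xy,yaw,base,h):
    R=rot(yaw); z=base+h
    arm.move_pose([*xy,ZC],R)
    arm.servo_line([*xy,z+.03],rate=.2); arm.servo_line([*xy,z+.006],rate=.06)
    hit=arm.servo_line([*xy,z-.003],rate=.02,max_force=5)
    zt=monitor.read_tool_pos()[2]; w=monitor.read_gripper_width()
    arm.gripper_to(w+.012); arm.gripper_to(.06)
    arm.servo_line([*xy,zt+.04],rate=.1); arm.servo_line([*xy,ZC],rate=.25)
    print("place hit",hit,"z-err",round(zt-z,4),"t",monitor.read_time_s())
def snap(f,cam="top",box=None,fx=1):
    p=cams.capture(cam); im=p["pixels"][:,:,::-1]
    if box: im=im[box[1]:box[3],box[0]:box[2]]
    cv2.imwrite(f,cv2.resize(im,None,fx=fx,fy=fx,interpolation=cv2.INTER_CUBIC)); return p
E
python3 - <<'E'
from h import *
h=pick("VL",(.603,.120),*TR["LS"][1:])
print(h,monitor.read_joints())
place(*TR["mat"],h)
p=snap("pics/a.png","side")
print([(np.round(d["location"],3),d["conf"]) for d in landmark_of("v_pulley_large",p)])
E
```

```text
VL pick hit False w 0.0156 after 0.0153 z 0.0445 t 7.975
0.04050541349118979 [ 3.50745084e-01  2.88990059e+01  6.67034839e+01 -5.40401387e-04
  8.45288636e+01  9.60516856e+01]
place hit False z-err -0.003 t 13.4417
[(array([0.604, 0.118, 0.006]), 0.74)]
```

View pics/a.png

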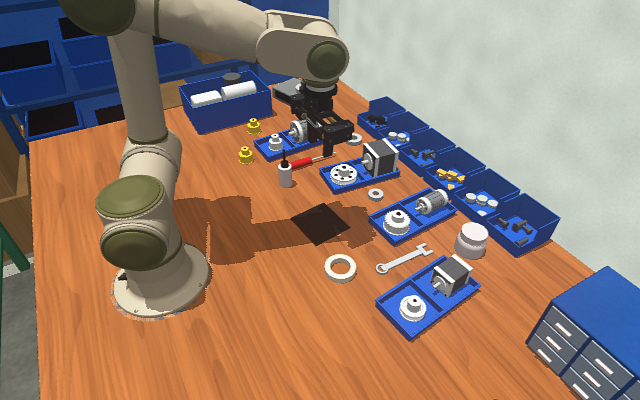

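The grasp closed on nothing: the width was 15 mm, and the large V pulley is still in its pocket at (344,174). I'll check where the gripper really is against what it reports.

```bash
python3 - <<'E'
from h import *
print(monitor.read_joints().round(2) if hasattr(monitor.read_joints(),'round') else monitor.read_joints(),monitor.read_tool_pos(),np.round(monitor.read_eef_rot(),3).tolist(), arm.nose_length)
def proj(p,X):
    T=np.linalg.inv(p["world_from_camera"]);c=T[:3,:3]@X+T[:3,3];K=p["intrinsics"]
    return (K[0,0]*c[0]/-c[2]+K[0,2],K[1,1]*-c[1]/-c[2]+K[1,2])
for n in("side","top"):
    p=cams.capture(n)
    print(n,proj(p,np.array(monitor.read_tool_pos())),proj(p,np.array(monitor.read_tool_pos())-[0,0,.019]))
for q in ([.437,-.022,.25],[.603,.12,.25]):
    for yaw in (0,-5.7): print(q,yaw,np.round(solver.ik(q,rot(yaw)),2))
snap("pics/b.png","top")
E
```

```text
[-18.3    5.82  97.62   0.    76.75  71.71] [ 0.43642172 -0.02184914  0.2483451 ] [[1.0, -0.0, -0.003], [-0.0, -1.0, 0.001], [-0.003, -0.001, -1.0]] 0.019
side (np.float64(319.1620450788017), np.float64(151.8081720358461)) (np.float64(319.13455490218263), np.float64(158.0696665980566))
top (np.float64(364.81293608966797), np.float64(221.44551442865776)) (np.float64(364.07335974479577), np.float64(223.17212938601477))
[0.437, -0.022, 0.25] 0 [-18.3    5.72  97.48  -0.    76.8   71.7 ]
[0.437, -0.022, 0.25] -5.7 [-18.3    5.72  97.48  -0.    76.8   77.4 ]
[0.603, 0.12, 0.25] 0 [ 0.35 28.84 66.6  -0.   84.56 90.35]
[0.603, 0.12, 0.25] -5.7 [ 0.35 28.84 66.6  -0.   84.56 96.05]
```

View pics/b.png

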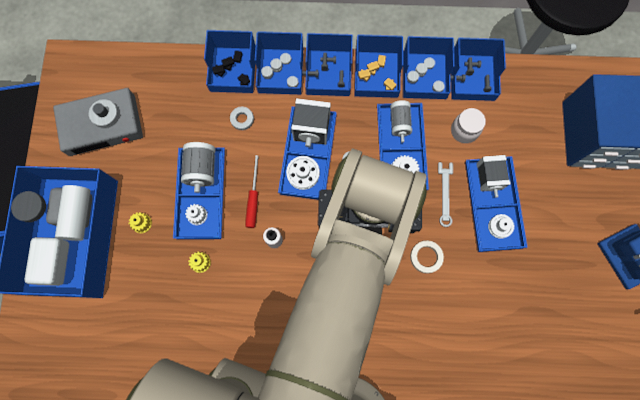

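```bash
python3 - <<'E'
from h import *
xy=(.603,.120);R=rot(-5.7)
arm.move_pose([*xy,ZC],R);arm.servo_line([*xy,.075],rate=.2);arm.servo_line([*xy,.0445],rate=.05,max_force=8)
a=cams.capture("side")["pixels"][100:220,280:440,::-1]
print(monitor.read_tool_pos(),monitor.read_ft_force(),monitor.read_gripper_width())
arm.gripper_to(.03,grip_force=40)
print(monitor.read_gripper_width(),monitor.read_finger_force(),monitor.read_ft_force())
b=cams.capture("side")["pixels"][100:220,280:440,::-1]
cv2.imwrite("pics/c.png",cv2.resize(np.vstack([a,b]),None,fx=2.5,fy=2.5,interpolation=cv2.INTER_CUBIC))
E
```

```text
[0.60320735 0.12004763 0.04479625] [0.27902147 0.3182274  0.71479487] 0.059893212560092605
0.02996325847909689 0.0 [-0.50410801  0.21166881 -0.2284814 ]
```

View pics/c.png

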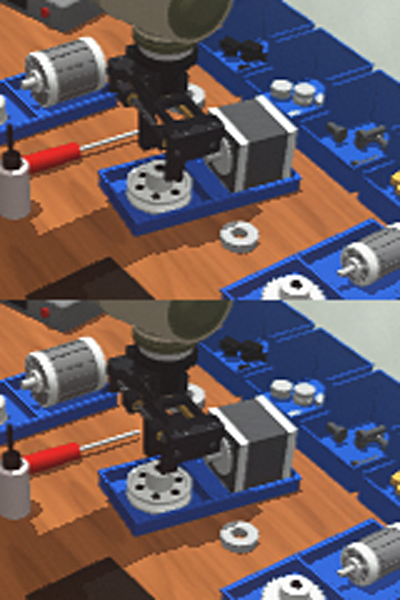

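The fingers closed behind the hub: the tip is at about (348,168), the hub top at (343,171), and the finger is occluded. So there is an offset between reported and actual TCP. I'll measure it by touching the mat with the fingers closed, since the contact height is known there.

```bash
python3 - <<'E'
from h import *
arm.gripper_to(.06); x,y,z=monitor.read_tool_pos()
arm.servo_line([x,y,.12],rate=.15)
xy=TR["mat"][0];R=rot(0)
arm.move_pose([*xy,.12],R);arm.gripper_to(.0,grip_force=10)
arm.servo_line([*xy,.05],rate=.15);hit=arm.servo_line([*xy,.015],rate=.03,max_force=4)
print(hit,monitor.read_tool_pos(),monitor.read_time_s())
p=cams.capture("side");c=p["pixels"][150:270,260:400,::-1]
cv2.imwrite("pics/d.png",cv2.resize(c,None,fx=5,fy=5,interpolation=cv2.INTER_NEAREST))
np.savez("side.npz",K=p["intrinsics"],T=p["world_from_camera"])
p=cams.capture("top");cv2.imwrite("pics/d2.png",cv2.resize(p["pixels"][150:270,300:440,::-1],None,fx=5,fy=5,interpolation=cv2.INTER_NEAREST))
E
```

```text
False [ 0.43710616 -0.02202876  0.01513679] 22.075
```

View pics/d.png

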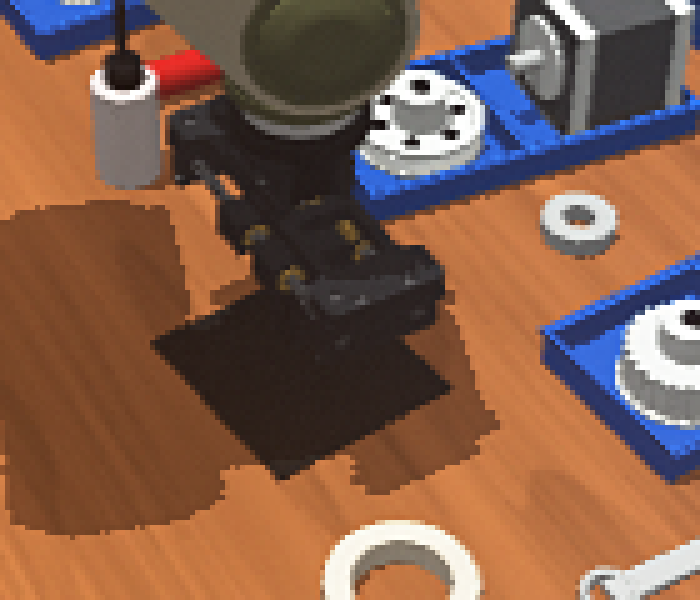

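```bash
python3 - <<'E'
from h import *
x,y,z=monitor.read_tool_pos()
arm.servo_line([x,y,.06],rate=.1);arm.servo_line([.53,-.02,.06],rate=.15);arm.servo_line([.53,-.02,.025],rate=.1)
hit=arm.servo_line([.53,-.02,-.03],rate=.02,max_force=4)
print(hit,monitor.read_tool_pos(),monitor.read_ft_force(),monitor.read_time_s())
p=cams.capture("side");c=p["pixels"][130:250,270:410,::-1]
cv2.imwrite("pics/e.png",cv2.resize(c,None,fx=5,fy=5,interpolation=cv2.INTER_NEAREST))
x,y,z=monitor.read_tool_pos();arm.servo_line([x,y,z+.03],rate=.1)
E
```

```text
True [ 0.529998   -0.01998473 -0.0109602 ] [-0.95612834  0.19707686  4.78454623] 25.7417
```

View pics/e.png

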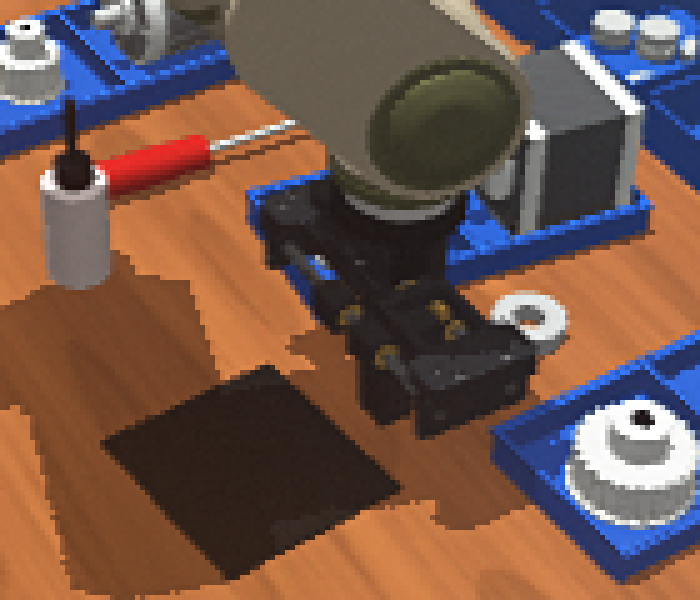

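```bash
python3 - <<'E'
from h import *
p=cams.capture("side")
for c in [(385,425),(365,425),(410,405),(430,437)]:
    print(c,world(p,[270+c[0]/5,130+c[1]/5],0)[0].round(4))
T=np.linalg.inv(p["world_from_camera"]);K=p["intrinsics"]
for X in [(.53,-.02,0),(.54,-.02,0),(.53,-.02,.03),(.53,-.02-.0935,.064),(.53+.0375,-.02-.0935,.064),(.53-.0375,-.02-.0935,.064),(.53-.0375,-.02+.0935,.064)]:
    c=T[:3,:3]@X+T[:3,3]; print(X,((K[0,0]*c[0]/-c[2]+K[0,2]-270)*5).round(),((-K[1,1]*c[1]/-c[2]+K[1,2]-130)*5).round())
E
```

```text
(385, 425) [ 0.5253 -0.0316  0.    ]
(365, 425) [ 0.515 -0.026  0.   ]
(410, 405) [ 0.5473 -0.0243  0.    ]
(430, 437) [ 0.5428 -0.0528 -0.    ]
(0.53, -0.02, 0) 381.0 410.0
(0.54, -0.02, 0) 396.0 405.0
(0.53, -0.02, 0.03) 384.0 373.0
(0.53, -0.1135, 0.064) 479.0 428.0
(0.5675, -0.1135, 0.064) 536.0 405.0
(0.49250000000000005, -0.1135, 0.064) 420.0 452.0
(0.49250000000000005, 0.0735, 0.064) 249.0 258.0
```

The touch settles it. Horizontal position agrees: the predicted fingertip is at crop (381,410) and the finger is seen there. The tool is really about 30 mm higher than reported, because contact with the bench came at TCP −0.011 instead of +0.019. From here I'll set heights by contact: rim touch on the pick, floor touch on the place.

```bash
cat >> h.py <<'E'
ZC=.17; DZ=-.030
TOP={"VL":.020,"VS":.020,"TL":.028,"TS":.028}; OPEN={"VL":.055,"VS":.043,"TL":.048,"TS":.036}; HUB={"VL":.036,"VS":.030,"TL":.034,"TS":.026}
def pick(name,xy,yaw,base):
    R=rot(yaw); z=base+TOP[name]+arm.nose_length+DZ
    arm.move_pose([*xy,ZC],R); arm.gripper_to(OPEN[name])
    arm.servo_line([*xy,z+.034],rate=.25)
    if not arm.servo_line([*xy,z-.015],rate=.04,max_force=5):
        arm.servo_line([*xy,ZC]); raise SystemExit("no touch")
    zt=monitor.read_tool_pos()[2]; zg=zt+.0015
    arm.servo_line([*xy,zg],rate=.02)
    arm.gripper_to(HUB[name]-.015,grip_force=40); w=monitor.read_gripper_width()
    arm.servo_line([*xy,zg+.02],rate=.08)
    print(name,"touch err",round(zt-z,4),"w",round(w,4),"force",round(monitor.read_finger_force(),1),"ftz",round(monitor.read_ft_force()[2],1),"t",monitor.read_time_s(),flush=True)
    if abs(w-HUB[name])>.005: raise SystemExit("bad grasp")
    arm.servo_line([*xy,ZC],rate=.25)
    return zg-base
def place(xy,yaw,base,h):
    R=rot(yaw); z=base+h
    arm.move_pose([*xy,ZC],R)
    arm.servo_line([*xy,z+.025],rate=.25)
    hit=arm.servo_line([*xy,z-.015],rate=.03,max_force=5)
    zt=monitor.read_tool_pos()[2]; w=monitor.read_gripper_width()
    if not hit: raise SystemExit("no floor")
    arm.gripper_to(w+.008)
    arm.servo_line([*xy,zt+.04],rate=.12); arm.servo_line([*xy,ZC],rate=.25)
    print("place z-err",round(zt-z,4),"t",monitor.read_time_s(),flush=True)
E
python3 - <<'E'
from h import *
arm.servo_line([.53,-.02,.1],rate=.2)
h=pick("VL",(.603,.120),*TR["LS"][1:])
place(*TR["mat"],h)
p=snap("pics/f.png","side",(240,100,440,250),4)
print([(np.round(d["location"],3),d["conf"]) for d in landmark_of("v_pulley_large",p)])
E
```

```text
VL touch err 0.0 w 0.0354 force 40.0 ftz -5.0 t 31.0583
place z-err -0.0007 t 35.5833
[(array([ 0.439, -0.024, -0.   ]), 0.66)]
```

View pics/f.png

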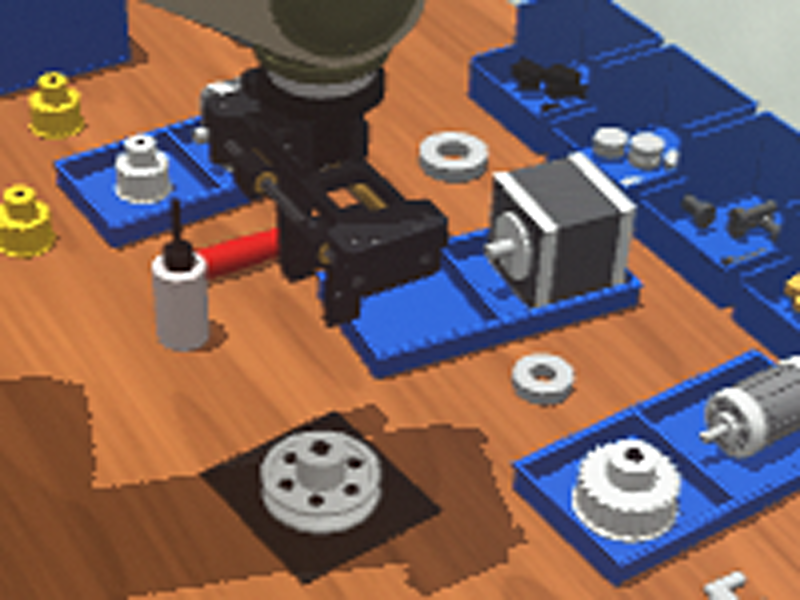

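The large V pulley now lies flat on the mat at crop (320,480), and the bottle stands. The offset held to the millimetre. Continuing with the other three and then the parked one.

```bash
python3 - <<'E'
from h import *
T=TR
h=pick("TL",(.621,-.1365),*T["SR"][1:]); place(*T["LS"],h)
h=pick("VS",(.481,-.378),*T["SS"][1:]); place(*T["SR"],h)
h=pick("TS",(.485,.385),*T["LR"][1:]); place(*T["SS"],h)
p=cams.capture("side")
L=[d for q in("v_pulley_large",) for d in landmark_of(q,p)];print(L)
h=pick("VL",(.437,-.022),*T["mat"][1:]); place(*T["LR"],h)
arm.move_pose([.38,0.0,.2],rot(0))
p=snap("pics/g.png","side",(230,90,500,350),2.3); 
P=snap("pics/g2.png","top")
for q in "v_pulley_large v_pulley_small toothed_pulley_large toothed_pulley_small oiler".split():
    print(q,[(np.round(d["location"],3).tolist(),round(d["conf"],2)) for pp in(p,P) for d in landmark_of(q,pp)])
E
```

```text
TL touch err 0.0 w 0.0335 force 40.0 ftz -2.4 t 39.3167
place z-err -0.0006 t 43.875
VS touch err 0.0 w 0.0286 force 40.0 ftz -2.4 t 48.4417
place z-err -0.0006 t 53.175
TS touch err 0.0 w 0.0254 force 40.0 ftz -2.2 t 57.7583
place z-err -0.0007 t 64.0
[{'location': [0.4357, -0.0248, -0.0001], 'conf': 0.61}, {'location': [0.4809, -0.3737, 0.0013], 'conf': 0.27}]
VL touch err 0.0 w 0.0352 force 40.0 ftz -4.0 t 68.5083
place z-err -0.0005 t 73.6583
v_pulley_large [([0.483, 0.375, 0.004], 0.8)]
v_pulley_small [([0.622, -0.139, 0.004], 0.73), ([0.623, -0.139, 0.001], 0.7)]
toothed_pulley_large [([0.598, 0.122, -0.002], 0.55), ([0.604, 0.114, 0.003], 0.94)]
toothed_pulley_small [([0.479, -0.375, 0.003], 0.77), ([0.464, 0.524, -0.001], 0.66), ([0.367, 0.371, -0.001], 0.87), ([0.463, 0.525, -0.002], 0.62), ([0.484, -0.374, 0.002], 0.53)]
oiler [([0.428, 0.188, -0.0], 0.72), ([0.429, 0.179, -0.002], 0.69)]
```

View pics/g.png

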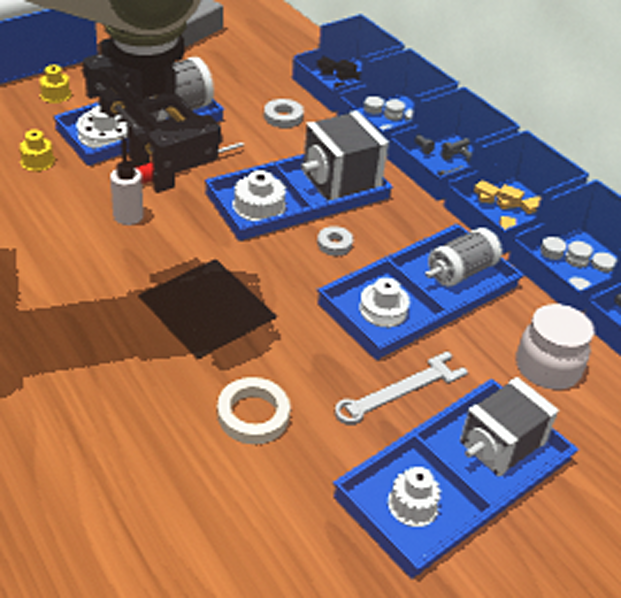

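View pics/g2.png

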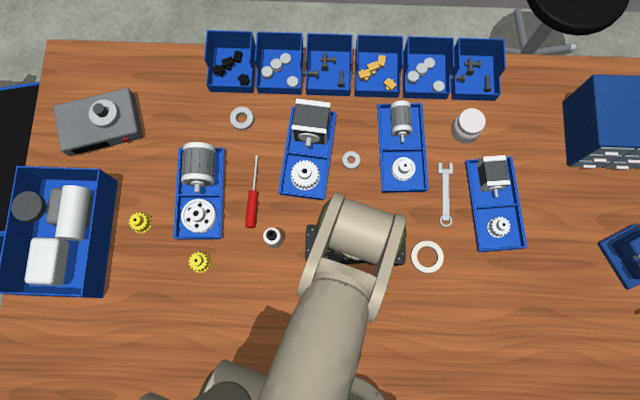

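The top view shows each pulley flat in its own pocket: (198,215), (305,174), (403,169) and (499,227). The bottle stands at (272,237) and the arm is clear, so I'm handing in.

```bash
python3 -c "
from plant import *
print(close_job(),monitor.read_time_s())"
```

```text
the job is handed in; nothing more can be done
the job is handed in; nothing more can be done
```

All four pulleys lie flat in the pockets of their own trays, the oil bottle is standing, and the job was handed in with about 75 s of the 104 s used; the hand-in call gave no verdict.

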